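Rack a fork brace and close the keeper

TASK

Put the wider of the two aluminium fork braces on the wash rack: lower it over the rack's horizontal bar, near the middle, so that it hangs squarely by its bridge with one fork clamp on either side of the bar, and let go of it without dropping it. Then swing the rack's keeper arm round over it until the arm is fully home in its catch. Leave the smaller brace and the other things on the bench where they are.

Things in the scene. Friction and masses are not known exactly. Their poses are not given: they have to be found in the camera images.
- wide_brace: The wider aluminium fork brace, 0.3 to 0.5 kg: an arch standing on two round clamps. Origin: centre of its underside, z up. It spans its x: 236 mm; clamps 60 mm in diameter, 28 mm high, at x = +/-88 mm. Bridge on top: 72 mm long (x), 24 mm thick (y), 14 mm high, top 110 mm above the origin. Legs slope out from the bridge. Same if turned half round. Starts left or right of the rack.
- wide_crown (a point): Middle of the underside of the wide brace's bridge, 96 mm above its origin, axes as the brace: the face that rests on the bar. The gap between the legs is about 50 mm here and 110 mm at the bottom.
- narrow_brace: The smaller fork brace, same shape and material but 164 mm over all and 78 mm high, about 0.2 kg. Origin at the centre of its underside. To be left alone.
- rack: The steel wash rack, fixed to the bench. Origin: centre of its underside; z up, y along the bar, -x its front. Base 150 x 320 x 10 mm. Two posts at y = +/-130 mm carry a round bar 16 mm in diameter, axis 130 mm above the bench. On the +y post sits the keeper's hinge, on the -y post its catch, a jaw open to the front, top 182 mm above the bench.
- bar_top (a point): Middle of the bar, on its upper surface (138 mm above the bench), axes as the rack.
- keeper (a joint): Angle of the keeper arm, rad: 0 = closed, along and above the bar, its end in the catch against a stop; grows as the arm swings level to the rack's front (-x); at 1.57 it points straight to the front; range 0 to 1.9. Vertical axis, slight friction (under 1 N at the knob), stays where left. Starts open, 1.05 to 1.4.
- keeper_hinge (a point): On the keeper's vertical hinge axis, at the arm's mid-height, 166 mm above the bench, axes as the rack.
- keeper_knob (a point): Centre of the top of the keeper's knob: an upright black pin 16 mm in diameter, from the arm's upper face (170 mm above the bench) up to 212 mm, 185 mm from the hinge axis. The arm is a steel bar 18 mm wide, 8 mm thick, 266 mm long; closed, its underside is 10 mm above the bridge of a brace hung on the bar.
- dome: Machined aluminium dome insert, 72 mm in diameter, 34 mm high, loose on the bench between the robot and the rack. Origin at the centre of its underside. To be left alone.
- oil: Grey plastic bottle, 60 mm in diameter, 150 mm high, at the far left. Origin at the centre of its underside. To be left alone.
- carton: Plain white carton, 70 x 90 x 60 mm, at the far right. Origin at the centre of its underside. To be left alone.
Mind the look-alikes: they are no part of the job. What is shaped like the wide_brace but pink is not meant.

How it is judged:
By the outcome, as a careful person would: the job done as asked, in the order asked, and still so for the second after the job is handed in, with the robot touching nothing.
It also fails if it takes over 62 s, if anything falls off the work surface, if the arm or the gripper's body presses on something with over 40 N, if the wrist force passes 120 N, or if a joint passes its speed limit or range.

ROBOT

A 6-joint arm with a two-finger parallel gripper is mounted at the origin on the work surface. World frame = base frame: x ahead of the robot, y to its left, z up, the work surface at z = 0. Lengths are in mm, angles in rad, forces in N, time in s.
With the tool pointing down it reaches from about 250 to 725 mm from the base axis. Payload 4 kg.
Tool frame: the origin (TCP) lies midway between the tips of the shut fingers; the grasp point (between the pads) lies bot.grasp_offset behind it (bot.grasp_offset is the distance from the TCP to the grasp point, in mm); z points along the fingers, y is the line along which they close (so a half turn about z gives the same grasp; the last joint's range is limited). The gripper opens to 85 mm and grips with 20 to 120 N. Pads are 22 mm wide; open, the fingers measure 114 mm over their backs; the gripper's body (76 mm by 85 mm) begins 54 mm behind the grasp point. The pads swing forward as they close: fully open they stand 13 mm farther back than shut.
Start: joints at [1.155, 0.241, 0.005, 1.335, 0, 1.571], TCP at [201.959, 457.397, 231.306] pointing down, gripper open.
Joint ranges: [-2.72, 2.72], [-1.05, 1.87], [-1.09, 1.28], [-1.99, 2.15], [-1.42, 1.44], [-3.14, 3.14]. Speed limits (rad/s): [2.79, 2.79, 3.14, 3.14, 3.14, 3.14].

INTERFACE

Orientations are given as a unit quaternion [w, x, y, z].
In Python, from cell import bot, get_image gives the robot as it stands. The module is installed in compiled form; this text tells all that it offers.
- The arm moves only by the shell command python3 -m creep 'ROWS' [FORCE]. ROWS is JSON, a list of rows, each a list of 3 entries, a list of its own where there are three numbers: the shift along the tool's x, y, z in m, then the turn about the tool's z in degrees, then the opening, from 0 (shut) to 1 (fully open). In form: [[[x, y, z], turn, gripper], ...]. A call has 1 to 10 rows; each row shifts and turns the commanded pose from where the row before left it, along the tool's axes as they then stand; what a row does not reach is not made up. A row lasts 1/10 s, in which the tool goes at most 50 mm and 8.59 degrees, less where a joint would pass 70% of its speed; a pose out of reach is approached as far as the arm can. A call with a gripper value outside its range is refused whole. The fingers move at their own pace and stop on an object; FORCE is the grip in N (left out, the last holds). Time passes only in rows, so rows that do not move let the fingers close. It gives the time, the measured TCP pose, the force, the opening and the grip force at its end, in the units of the state.
- bot.get_state(): the state, without advancing time (a new reading comes with each control period).
- get_image(name): name is "side" or "top" or "wrist"; returns a dict with "pixels" (400x640x3 uint8, blue, green, red), "z_map" (400x640 float32, mm along the optical axis (not along the pixel's ray), 0 where there is no reading), "fx", "fy", "cx", "cy" (pixels), "camera_from_world" (4x4, takes a point from world to camera coordinates). Camera axes: x right, y up, looking along -z (the intrinsics and any distortion apply to the point x, -y, -z); pixel columns grow to the right and rows downward; lengths in mm; the calibration is good to about 2 mm. The wrist camera is an equidistant fisheye: a pixel r from the principal point sees the ray r / f radians off the axis. A picture is of the moment at which its call begins.
- bot.close_job(): hands the job in; it is judged then, once.
The state is a dict: "time_s": time; "joint_pos": joint angles; "dq": joint speeds; "joint_torque": joint torques, N m; "ee_pos": TCP position; "ee_rot": TCP orientation; "wrist_force": force on the tool from outside, world axes, zero at the start; "torque": the same for the moment, N m; "opening": finger opening in mm; "finger_force": force on a finger pad.
Only numpy, scipy, OpenCV 4.12 (cv2) and the standard library are available. Lean on these libraries where they do the work, as an engineer would, in place of code of your own. Each camera call takes 0.05 s, during which the arm holds its last target. There are 200 camera calls.

## Working session

There is one attempt and no reset: what is moved stays moved. The work goes in short steps, Python scripts to look and compute and a shell command to move; the robot and the scene stay as the last step left them, time stands still between calls to the robot, and variables do not carry over. Pictures are saved under pics/ and viewed, at most 13 in all, crops included, and the job is handed in when it is done.

```bash
mkdir -p pics; python3 - <<'E'
from cell import bot,get_image
import cv2,numpy as np,pickle
print(bot.grasp_offset, bot.get_state())
d={}
for n in("side","top"):
    d[n]=get_image(n); cv2.imwrite(f"pics/{n}0.png",d[n]["pixels"])
    print(n,d[n]["fx"],d[n]["cx"],d[n]["cy"],np.round(d[n]["camera_from_world"],3).tolist())
pickle.dump(d,open("d0.pkl","wb"))
E
```

```text
18.700000000000003 {'time_s': 0.0, 'joint_pos': array([ 1.15500559e+00,  2.41412438e-01,  3.69985382e-03,  1.33520121e+00,
       -1.38719694e-05,  1.57083737e+00]), 'dq': array([-0.00017491,  0.00011588,  0.00024062, -0.00053071, -0.00077641,
       -0.00162318]), 'joint_torque': array([-4.59149742e-04, -3.72319114e+01,  2.52408010e+01,  1.69328449e-02,
       -6.91414721e-05,  7.57820686e-06]), 'ee_pos': array([201.70009476, 456.80699786, 230.4039337 ]), 'ee_rot': array([-2.11715316e-04,  2.06420998e-01,  9.78462698e-01, -1.03737003e-03]), 'wrist_force': array([-0.38936681,  0.68501432, -0.07791858]), 'torque': array([ 9.11816682e-03,  5.29914133e-05, -2.54426332e-02]), 'finger_force': 0.0, 'opening': 85.3652150405553}
side 500.79662659212306 323.50751451427374 203.95951135560367 [[-0.937, -0.349, 0.023, 484.919], [0.229, -0.563, 0.794, -195.057], [-0.265, 0.749, 0.607, -1725.042], [0.0, 0.0, 0.0, 1.0]]
top 403.3938519385979 322.1853232216274 207.09283324705865 [[-0.026, -0.999, -0.034, 84.016], [0.984, -0.031, 0.178, -532.592], [-0.179, -0.029, 0.983, -1178.066], [0.0, 0.0, 0.0, 1.0]]
```

View pics/top0.png

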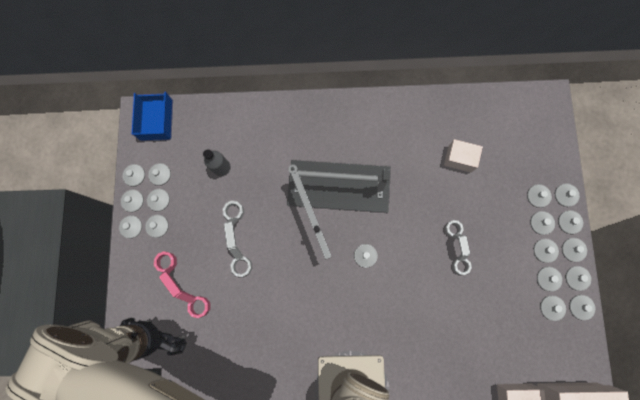

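View pics/side0.png

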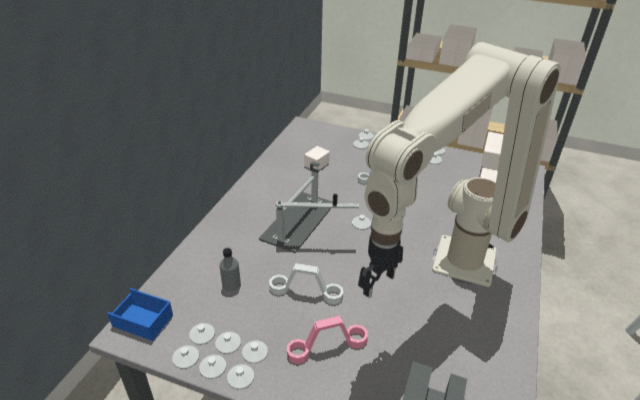

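The top view shows the silver wide brace at about (235,238), the rack bar from (297,176) to (380,178), the keeper hinge at (293,169) and the knob at (317,230). The side view shows the brace's bridge at about (306,270). I'll enlarge both.

```bash
cat > h.py <<'E'
import numpy as np,cv2
from scipy.optimize import least_squares
def proj(d,p):
    c=d["camera_from_world"]@np.r_[p,1]; x,y,z=c[0],-c[1],-c[2]
    return np.array([d["fx"]*x/z+d["cx"],d["fy"]*y/z+d["cy"]])
def unproj(d,u,v,z=None,h=None):
    # z: depth ; h: world height plane
    T=np.linalg.inv(d["camera_from_world"]); r=np.array([(u-d["cx"])/d["fx"],-(v-d["cy"])/d["fy"],-1])
    o=T[:3,3]; w=T[:3,:3]@r
    s=z if h is None else (h-o[2])/w[2]
    return o+s*w
def tri(obs):
    f=lambda p:np.concatenate([proj(d,p)-uv for d,uv in obs])
    r=least_squares(f,[400,100,80.]); return r.x,np.abs(r.fun).max()
def crop(im,x0,y0,x1,y1,s,fn):
    c=cv2.resize(im[y0:y1,x0:x1],None,fx=s,fy=s,interpolation=cv2.INTER_CUBIC)
    for x in range((x0+9)//10*10,x1,10): cv2.line(c,(int((x-x0+.5)*s),0),(int((x-x0+.5)*s),8 if x%50 else 20),(0,255,255),1)
    for y in range((y0+9)//10*10,y1,10): cv2.line(c,(0,int((y-y0+.5)*s)),(8 if y%50 else 20,int((y-y0+.5)*s)),(0,255,255),1)
    cv2.imwrite(fn,c)
E
python3 - <<'E'
from h import *
import pickle
d=pickle.load(open("d0.pkl","rb"))
crop(d["top"]["pixels"],210,150,400,290,4,"pics/topc.png")
crop(d["side"]["pixels"],240,160,400,310,4,"pics/sidec.png")
E
```

```text
(no output)
```

View pics/topc.png

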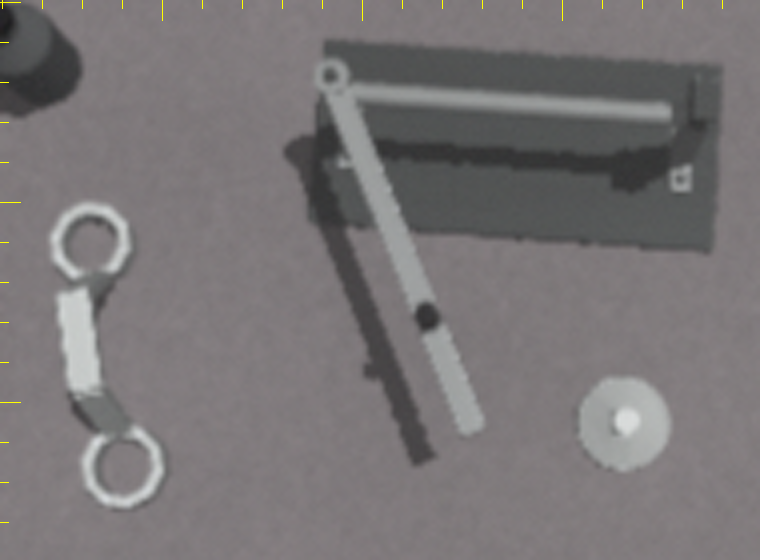

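View pics/sidec.png

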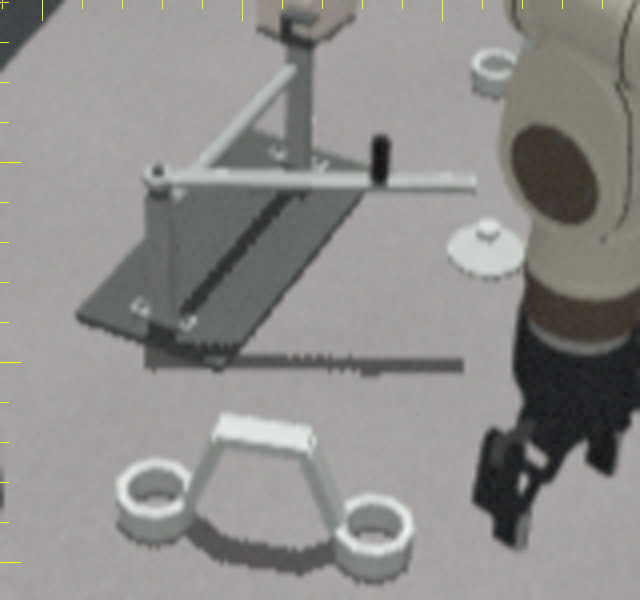

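```bash
cat > m.py <<'E'
from h import *
import pickle
d=pickle.load(open("d0.pkl","rb"));t,s=d["top"],d["side"]
T=lambda x,y:np.array([210+x/4-.5,150+y/4-.5]);S=lambda x,y:np.array([240+x/4-.5,160+y/4-.5])
P={"bridge":(T(79,341),S(265,432)),"ringA":(T(91,242),S(155,485)),"ringB":(T(123,466),S(374,522)),
"hinge":(T(332,75),S(156,175)),"knob":(T(427,314),S(381,138)),"armend":(T(472,430),S(475,183)),"barR":(T(670,113),S(293,69))}
for k,(a,b) in P.items():
    p,e=tri([(t,a),(s,b)]); print(k,np.round(p,1),round(e,2))
q=[unproj(t,*T(*c),h=10)[:2] for c in((324,41),(722,66),(712,252),(308,222))]
print("base",np.round(q,1).tolist(),np.mean(q,0)); 
for c in((370,93),(500,102),(650,112)): print("bar",unproj(t,*T(*c),h=138)[:2])
for c in((57,292),(86,288),(102,388),(70,394)): print("br",unproj(t,*T(*c),h=110)[:2])
for n,c in(("A",(91,242)),("B",(123,466))): print(n,unproj(t,*T(*c),h=28)[:2])
print("hinge",unproj(t,*T(332,75),h=175)[:2],"knob",unproj(t,*T(427,314),h=212)[:2])
for n,k in(("top",(229,235)),("side",(306,267))): print(n,unproj(d[n],*k,z=d[n]["z_map"][k[1],k[0]]))
E
python3 m.py
```

```text
bridge [452.  336.6 109.6] 0.19
ringA [539.5 349.7  30.5] 0.5
ringB [365.6 322.5  30.5] 0.3
hinge [626.9 145.6 170. ] 0.48
knob [451.2  81.  213.6] 0.54
armend [376.8  54.4 169.8] 0.07
barR [598.8 -92.2 135.5] 0.12
base [[700.0, 167.9], [667.9, -149.3], [518.3, -133.2], [552.2, 182.3]] [609.59496968  16.93498973]
bar [620.53306078 121.44542363]
bar [610.65934451  28.54093823]
bar [599.64241915 -77.78104808]
br [487.47892229 352.98721973]
br [489.75845574 331.88196705]
br [417.13834864 319.26359749]
br [413.50458243 342.26445219]
A [538.34401928 349.88308852]
B [364.7869039  322.89412874]
hinge [624.26890168 144.7711629 ] knob [450.24520407  80.81754225]
top [450.3218631  336.2654979  113.11340556]
side [451.88307906 336.36077067 111.70589476]
```

The two views agree. The brace is at about (452, 336.5) with its x axis at 8.8°, and its bridge top is at 110 mm. The rack centre is at (609.5, 17) with yaw −6°. The keeper is at about 1.12 rad. I'll now move above the brace.

```bash
python3 -m creep '[[[-0.02,-0.001,0],0,1],[[-0.034,-0.001,0],0,1],[[-0.034,-0.001,0],0,1],[[-0.034,-0.001,0],0,1],[[-0.034,-0.001,0],0,1],[[-0.034,-0.001,0],0,1],[[-0.034,-0.001,0],0,1],[[-0.034,-0.001,0],0,1],[[-0.019,-0.001,0],0,1],[[0,0,0],0,1]]'; python3 -m creep '[[[0,0,0.01],-8.15,1],[[0,0,0.01],-8.15,1],[[0,0,0.01],-8.15,1],[[0,0,0.01],-8.15,1],[[0,0,0],0,1],[[0,0,0],0,1],[[0,0,0],0,1]]'
cat > st.py <<'E'
from cell import bot
import numpy as np,sys
s=bot.get_state();w,x,y,z=s["ee_rot"]
ty=np.array([2*(x*y-w*z),1-2*(x*x+z*z)]);tx=np.array([1-2*(y*y+z*z),2*(x*y+w*z)])
print("pos",np.round(s["ee_pos"],1),"tooly deg",round(np.degrees(np.arctan2(ty[1],ty[0])),2),"open",round(s["opening"],1),"F",np.round(s["wrist_force"],1),"ff",round(float(s["finger_force"]),1),"t",round(s["time_s"],2),"tau",np.round(s["torque"],2))
if len(sys.argv)>3:
    g=np.array([float(v) for v in sys.argv[1:4]])-s["ee_pos"]
    print("shift x,y,z mm",np.round([g[:2]@tx,g[:2]@ty,-g[2]],1))
E
python3 st.py 452 336.5 97
```

```text
time_s: 1.1
ee_pos: [453.6, 335.7, 230.3]
ee_rot: [-0.0, 0.208, 0.978, -0.001]
wrist_force: [0.6, 0.5, 1.0]
opening: 85.4
finger_force: 0.0
time_s: 1.8
ee_pos: [451.6, 337.7, 191.9]
ee_rot: [0.0, -0.076, 0.997, 0.0]
wrist_force: [0.6, -0.8, -0.3]
opening: 85.5
finger_force: 0.0
pos [451.6 337.7 191.9] tooly deg 98.69 open 85.5 F [ 0.6 -0.8 -0.3] ff 0.0 t 1.8 tau [ 0.01 -0.02  0.06]
shift x,y,z mm [-0.2 -1.3 94.9]
```

```bash
python3 -m creep '[[[0,-0.001,0.02],0,1],[[0,0,0.02],0,1],[[0,0,0.02],0,1],[[0,0,0.015],0,1],[[0,0,0.01],0,1],[[0,0,0.006],0,1],[[0,0,0.003],0,1],[[0,0,0],0,1],[[0,0,0],0,1]]'; python3 st.py 452 336.5 97; python3 - <<'E'
from h import *
from cell import get_image
im=get_image("wrist");cv2.imwrite("pics/w1.png",im["pixels"])
E
```

```text
time_s: 2.7
ee_pos: [452.3, 336.7, 98.0]
ee_rot: [0.001, -0.076, 0.997, 0.0]
wrist_force: [0.5, 0.4, -0.2]
opening: 85.3
finger_force: 0.0
pos [452.3 336.7  98. ] tooly deg 98.77 open 85.3 F [ 0.5  0.4 -0.2] ff 0.0 t 2.7 tau [0.01 0.02 0.01]
shift x,y,z mm [ 0.3 -0.1  1. ]
```

View pics/w1.png

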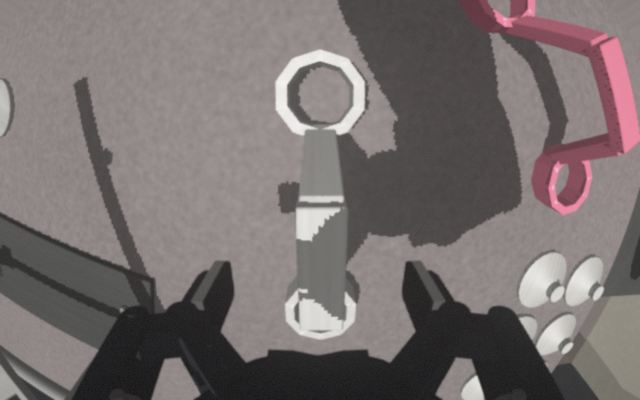

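The brace sits centred at column 320 between the open fingers (tips near columns 225 and 410), and it is square to them. Closing.

```bash
python3 -m creep '[[[0,0,0.001],0,0.6],[[0,0,0],0,0.3],[[0,0,0],0,0.2],[[0,0,0],0,0.1],[[0,0,0],0,0],[[0,0,0],0,0],[[0,0,0],0,0],[[0,0,0],0,0]]' 60; python3 st.py; python3 -m creep '[[[0,0,-0.005],0,0],[[0,0,-0.01],0,0],[[0,0,-0.01],0,0],[[0,0,0],0,0],[[0,0,0],0,0]]' 60;python3 st.py; python3 - <<'E'
from h import *
from cell import get_image
im=get_image("wrist")["pixels"];s=get_image("side")["pixels"][190:330,230:430]
cv2.imwrite("pics/g1.png",np.vstack([im[60:400,:][::1, :],cv2.resize(s,(640,448))])[:,:][:788][::1] if 0 else np.hstack([cv2.resize(im,(400,250)),cv2.resize(s,(357,250))]))
E
```

```text
time_s: 3.55
ee_pos: [452.0, 336.9, 96.7]
ee_rot: [0.0, -0.077, 0.997, 0.001]
wrist_force: [-0.3, 2.7, 2.5]
opening: 22.5
finger_force: 62.3
pos [452.  336.9  96.7] tooly deg 98.79 open 22.5 F [-0.3  2.7  2.5] ff 62.3 t 3.55 tau [0.54 0.21 0.03]
time_s: 4.05
ee_pos: [452.2, 336.3, 121.7]
ee_rot: [0.0, -0.076, 0.997, 0.0]
wrist_force: [-0.0, 0.6, -4.8]
opening: 22.5
finger_force: 61.4
pos [452.2 336.3 121.7] tooly deg 98.76 open 22.5 F [-0.   0.6 -4.8] ff 61.4 t 4.05 tau [-0.04  0.02 -0.06]
```

View pics/g1.png

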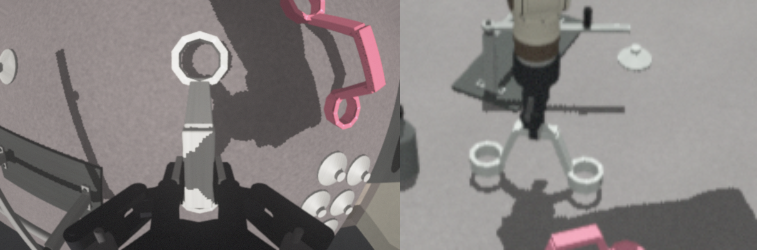

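```bash
python3 -m creep '[[[0,0,-0.015],0,0],[[0,0,-0.025],0,0],[[0,0,-0.03],0,0],[[0,0,-0.03],0,0],[[0,0,-0.03],0,0],[[0,0,-0.03],0,0],[[0,0,-0.025],0,0],[[0,0,-0.015],0,0],[[0,0,-0.01],0,0],[[0,0,0],0,0]]'; python3 -m creep '[[[-0.004,-0.014,0],0,0],[[-0.008,-0.024,0],0,0],[[-0.008,-0.028,0],0,0],[[-0.009,-0.028,0],0,0],[[-0.009,-0.028,0],0,0],[[-0.009,-0.028,0],0,0],[[-0.009,-0.028,0],0,0],[[-0.009,-0.028,0],0,0],[[-0.009,-0.028,0],0,0],[[-0.009,-0.028,0],0,0]]'; python3 -m creep '[[[-0.009,-0.028,0],0,0],[[-0.008,-0.025,0],0,0],[[-0.005,-0.016,0],0,0],[[-0.002,-0.008,0],0,0],[[0,0,0],3.8,0],[[0,0,0],5,0],[[0,0,0],4,0],[[0,0,0],2,0],[[0,0,0],0,0],[[0,0,0],0,0]]'; python3 st.py 609.5 17.3 139
```

```text
time_s: 5.15
ee_pos: [452.3, 336.5, 332.3]
ee_rot: [0.001, -0.077, 0.997, 0.0]
wrist_force: [0.4, 0.4, -4.8]
opening: 22.6
finger_force: 61.4
time_s: 6.15
ee_pos: [573.7, 87.8, 329.5]
ee_rot: [-0.002, -0.076, 0.997, -0.0]
wrist_force: [1.5, -0.3, -4.7]
opening: 22.7
finger_force: 61.4
time_s: 7.15
ee_pos: [609.0, 18.1, 331.1]
ee_rot: [-0.0, 0.052, 0.999, 0.0]
wrist_force: [-0.4, 0.4, -5.7]
opening: 22.2
finger_force: 61.4
pos [609.   18.1 331.1] tooly deg 84.07 open 22.2 F [-0.4  0.4 -5.7] ff 61.4 t 7.15 tau [ 0.04  0.05 -0.05]
shift x,y,z mm [ -0.6  -0.8 192.1]
```

```bash
python3 -m creep '[[[0,-0.001,0.01],0,0],[[0,0,0.02],0,0],[[0,0,0.025],0,0],[[0,0,0.025],0,0],[[0,0,0.025],0,0],[[0,0,0.02],0,0],[[0,0,0.02],0,0],[[0,0,0.01],0,0],[[0,0,0.005],0,0],[[0,0,0],0,0]]';python3 -m creep '[[[0,0,0],0,0],[[0,0,0],0,0]]'; python3 st.py 609.5 17.3 139;  python3 - <<'E'
from h import *
from cell import get_image
d=get_image("side");crop(d["pixels"],240,130,400,280,4,"pics/s2.png")
cv2.imwrite("pics/s2full.png",d["pixels"])
E
```

```text
time_s: 8.15
ee_pos: [609.1, 16.7, 171.1]
ee_rot: [-0.0, 0.052, 0.999, 0.0]
wrist_force: [0.2, 0.4, -4.6]
opening: 22.3
finger_force: 61.3
time_s: 8.35
ee_pos: [610.1, 16.6, 172.7]
ee_rot: [0.001, 0.052, 0.999, 0.0]
wrist_force: [0.8, 0.4, -5.3]
opening: 22.6
finger_force: 61.3
pos [610.1  16.6 172.7] tooly deg 83.98 open 22.6 F [ 0.8  0.4 -5.3] ff 61.3 t 8.35 tau [ 0.01  0.04 -0.04]
shift x,y,z mm [ 0.7  0.6 33.7]
```

View pics/s2.png

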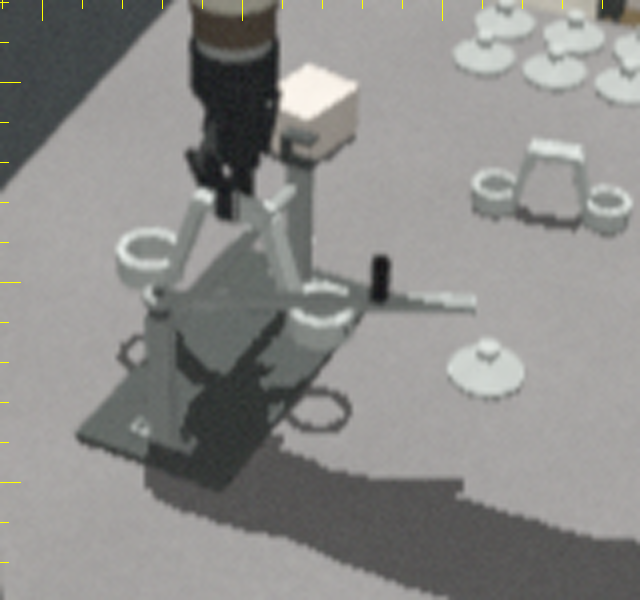

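The crop shows the brace straddling the bar between the posts, with the knob at crop (381,265) clear of it. Lowering.

```bash
python3 -m creep '[[[0,0,0.006],0,0],[[0,0,0.008],0,0],[[0,0,0.006],0,0],[[0,0,0.005],0,0],[[0,0,0.003],0,0],[[0,0,0.001],0,0],[[0,0,0],0,0],[[0,0,0],0,0]]';python3 st.py;python3 -m creep '[[[0,0,0.001],0,0],[[0,0,0.001],0,0],[[0,0,0],0,0],[[0,0,0],0,0]]'; python3 st.py
```

```text
time_s: 9.2
ee_pos: [609.5, 16.6, 142.6]
ee_rot: [0.0, 0.053, 0.999, 0.0]
wrist_force: [0.5, 0.4, -3.6]
opening: 22.5
finger_force: 61.4
pos [609.5  16.6 142.6] tooly deg 83.98 open 22.5 F [ 0.5  0.4 -3.6] ff 61.4 t 9.2 tau [-0.02 -0.07 -0.01]
time_s: 9.6
ee_pos: [609.2, 16.6, 140.3]
ee_rot: [0.0, 0.053, 0.999, -0.0]
wrist_force: [0.2, -0.4, -4.5]
opening: 22.7
finger_force: 61.4
pos [609.2  16.6 140.3] tooly deg 83.98 open 22.7 F [ 0.2 -0.4 -4.5] ff 61.4 t 9.6 tau [ 0.    0.03 -0.02]
```

```bash
python3 -m creep '[[[0,0,0.001],0,0],[[0,0,0],0,0],[[0,0,0],0,0]]';python3 st.py|tail -1;python3 -m creep '[[[0,0,0.0005],0,0],[[0,0,0],0,0],[[0,0,0],0,0]]'; python3 st.py|tail -1
```

```text
time_s: 9.9
ee_pos: [609.2, 16.6, 139.3]
ee_rot: [-0.0, 0.053, 0.999, 0.0]
wrist_force: [0.5, 0.6, -4.5]
opening: 22.2
finger_force: 61.4
pos [609.2  16.6 139.3] tooly deg 83.97 open 22.2 F [ 0.5  0.6 -4.5] ff 61.4 t 9.9 tau [-0.05 -0.04 -0.01]
time_s: 10.2
ee_pos: [609.2, 16.6, 138.8]
ee_rot: [-0.0, 0.053, 0.999, 0.0]
wrist_force: [-0.3, 0.7, -4.6]
opening: 22.5
finger_force: 61.4
pos [609.2  16.6 138.8] tooly deg 83.98 open 22.5 F [-0.3  0.7 -4.6] ff 61.4 t 10.2 tau [ 0.02 -0.02  0.  ]
```

```bash
python3 -m creep '[[[0,0,0.0005],0,0],[[0,0,0],0,0],[[0,0,0],0,0]]'|sed -n 2,4p;python3 -m creep '[[[0,0,0.0005],0,0],[[0,0,0],0,0],[[0,0,0],0,0]]'|sed -n 2,4p
```

```text
ee_pos: [609.3, 16.6, 138.4]
ee_rot: [0.0, 0.053, 0.999, 0.0]
wrist_force: [-0.3, 1.0, -4.4]
ee_pos: [609.4, 16.6, 138.3]
ee_rot: [0.0, 0.053, 0.999, 0.0]
wrist_force: [-1.6, -0.2, -1.0]
```

```bash
python3 -m creep '[[[0,0,0.0005],0,0],[[0,0,0],0,0],[[0,0,0],0,0]]'|sed -n 2,4p
```

```text
ee_pos: [609.3, 16.6, 138.2]
ee_rot: [0.0, 0.053, 0.999, 0.0]
wrist_force: [-3.0, 0.4, 4.6]
```

Contact: the bar now carries the brace. Releasing.

```bash
python3 -m creep '[[[0,0,0],0,0.3],[[0,0,0],0,0.35],[[0,0,0],0,0.45],[[0,0,0],0,0.6],[[0,0,0],0,0.6],[[0,0,0],0,0.6]]' 20; python3 -m creep '[[[0,0,-0.005],0,0.6],[[0,0,-0.01],0,0.6],[[0,0,-0.025],0,0.6],[[0,0,-0.03],0,0.6],[[0,0,-0.03],0,0.6],[[0,0,-0.03],0,0.6],[[0,0,-0.02],0,0.6],[[0,0,0],0,0.6],[[0,0,0],0,0.6]]'; python3 - <<'E'
from h import *
from cell import get_image
import pickle
d=get_image("side");t=get_image("top");w=get_image("wrist");pickle.dump([d,t,w],open("d2.pkl","wb"))
a=cv2.resize(d["pixels"][130:290,240:400],(390,390),interpolation=2);b=cv2.resize(w["pixels"],(400,250))
c=np.vstack([b,cv2.resize(t["pixels"][150:280,240:448],(400,250),interpolation=2)])
cv2.imwrite("pics/r1.png",np.hstack([np.vstack([a,np.zeros((110,390,3),np.uint8)]),c]))
E
```

```text
time_s: 11.7
ee_pos: [609.2, 16.6, 137.0]
ee_rot: [-0.0, 0.053, 0.999, -0.0]
wrist_force: [-0.7, 0.1, 0.2]
opening: 51.4
finger_force: 0.0
time_s: 12.6
ee_pos: [609.5, 16.6, 288.0]
ee_rot: [0.001, 0.053, 0.999, 0.0]
wrist_force: [-0.2, 0.9, -2.0]
opening: 51.2
finger_force: 0.0
```

View pics/r1.png

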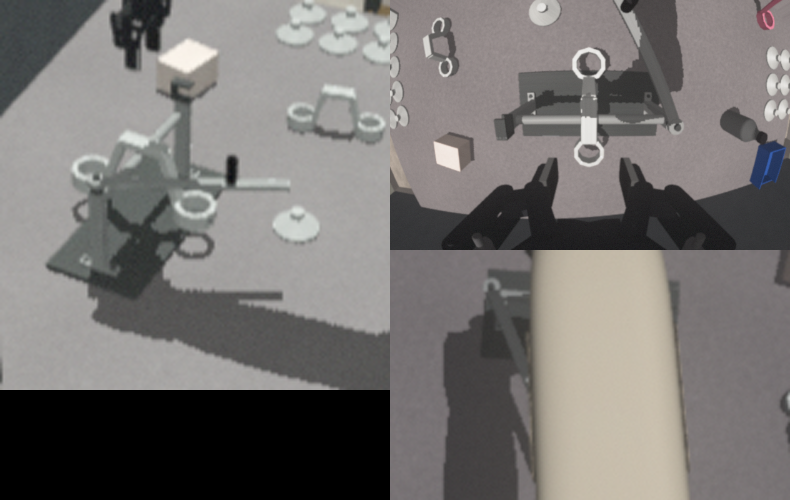

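The brace hangs squarely by its bridge, mid-bar, with one clamp on each side, and the keeper hasn't moved. Next I go above the knob.

```bash
python3 -m creep '[[[0.014,0.004,0],0,0.6],[[0.025,0.007,0],0,0.6],[[0.028,0.008,0],0,0.6],[[0.028,0.008,0],0,0.6],[[0.028,0.008,0],0,0.6],[[0.025,0.007,0],0,0.6],[[0.016,0.005,0],0,0.6],[[0,0,0],-6.5,0.6],[[0,0,0],-6.5,0.6],[[0,0,0],-6.5,0.6]]'; python3 -m creep '[[[0,0,0.01],-6.5,0.6],[[0,0,0.01],0,0.6],[[0,0,0.01],0,0.6],[[0,0,0],0,0.6],[[0,0,0],0,0.6]]'; python3 st.py 451 81 184;  python3 - <<'E'
from h import *
from cell import get_image
cv2.imwrite("pics/k1.png",get_image("wrist")["pixels"])
E
```

```text
time_s: 13.75
ee_pos: [450.2, 80.6, 286.3]
ee_rot: [-0.001, -0.12, 0.993, -0.0]
wrist_force: [0.3, 0.1, -0.4]
opening: 51.4
finger_force: 0.0
time_s: 14.25
ee_pos: [450.7, 80.5, 256.8]
ee_rot: [-0.001, -0.173, 0.985, -0.0]
wrist_force: [0.7, -0.5, 0.3]
opening: 51.1
finger_force: 0.0
pos [450.7  80.5 256.8] tooly deg 109.92 open 51.1 F [ 0.7 -0.5  0.3] ff 0.0 t 14.25 tau [-0.01  0.01  0.02]
shift x,y,z mm [-0.4  0.4 72.8]
```

View pics/k1.png

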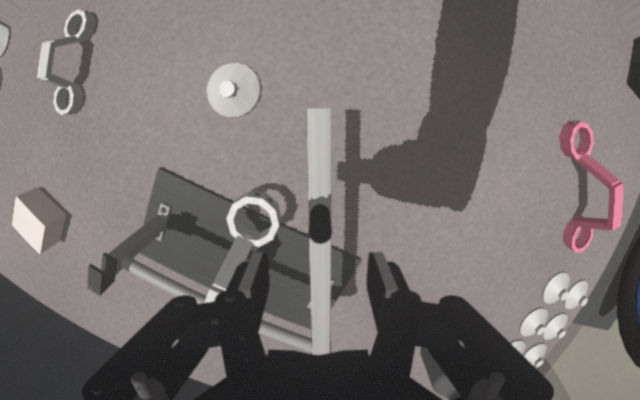

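The knob is centred at column 320 and the keeper runs vertically in the image, so the yaw is right. I'll descend, cage the knob and swing.

```bash
python3 -m creep '[[[0,0,0.015],0,0.6],[[0,0,0.02],0,0.6],[[0,0,0.02],0,0.6],[[0,0,0.012],0,0.6],[[0,0,0.005],0,0.6],[[0,0,0],0,0.28],[[0,0,0],0,0.28],[[0,0,0],0,0.28],[[0,0,0],0,0.28],[[0,0,0],0,0.28]]' 20; python3 st.py; python3 -m creep '[[[0,-0.006,0],0,0.28],[[-0.0005,-0.0129,0],-4,0.28],[[-0.0005,-0.0129,0],-4,0.28],[[-0.0005,-0.0129,0],-4,0.28],[[-0.0005,-0.0129,0],-4,0.28],[[-0.0005,-0.0129,0],-4,0.28],[[-0.0005,-0.0129,0],-4,0.28],[[-0.0005,-0.0129,0],-4,0.28],[[-0.0005,-0.0129,0],-4,0.28],[[0,0,0],0,0.28]]'; python3 st.py 605.7 -38.5 184
```

```text
time_s: 15.3
ee_pos: [451.4, 80.6, 185.8]
ee_rot: [0.0, -0.173, 0.985, -0.0]
wrist_force: [-0.5, -0.4, -0.3]
opening: 23.8
finger_force: 0.0
pos [451.4  80.6 185.8] tooly deg 109.97 open 23.8 F [-0.5 -0.4 -0.3] ff 0.0 t 15.3 tau [0.02 0.   0.03]
time_s: 16.3
ee_pos: [514.4, -8.6, 185.2]
ee_rot: [0.0, -0.437, 0.899, -0.0]
wrist_force: [0.8, 0.4, -1.0]
opening: 23.7
finger_force: 0.0
pos [514.4  -8.6 185.2] tooly deg 141.87 open 23.7 F [ 0.8  0.4 -1. ] ff 0.0 t 16.3 tau [ 0.04 -0.04 -0.  ]
shift x,y,z mm [-32.8 -90.3   1.2]
```

```bash
python3 -m creep '[[[-0.001,-0.0129,0],-4,0.28],[[-0.001,-0.0129,0],-4,0.28],[[-0.001,-0.0129,0],-4,0.28],[[-0.001,-0.0129,0],-4,0.28],[[-0.001,-0.0129,0],-4,0.28],[[-0.001,-0.0129,0],-4,0.28],[[-0.0005,-0.008,0],-4,0.28],[[0,-0.004,0],-4,0.28],[[0,0,0],0,0.28]]'; python3 st.py 605.7 -38.5 184;  python3 - <<'E'
from h import *
from cell import get_image
d=get_image("side");w=get_image("wrist")
a=cv2.resize(d["pixels"][130:270,260:400],(390,390),interpolation=2);b=cv2.resize(w["pixels"],(400,250))
c=np.zeros((390,400,3),np.uint8);c[:250]=b
cv2.imwrite("pics/k2.png",np.hstack([a,c]))
E
```

```text
time_s: 17.2
ee_pos: [595.8, -40.3, 185.0]
ee_rot: [-0.0, -0.668, 0.744, 0.0]
wrist_force: [-0.4, -0.2, -0.3]
opening: 24.0
finger_force: 0.0
pos [595.8 -40.3 185. ] tooly deg 173.9 open 24.0 F [-0.4 -0.2 -0.3] ff 0.0 t 17.2 tau [-0.05  0.01  0.03]
shift x,y,z mm [-2.8 -9.7  1. ]
```

View pics/k2.png

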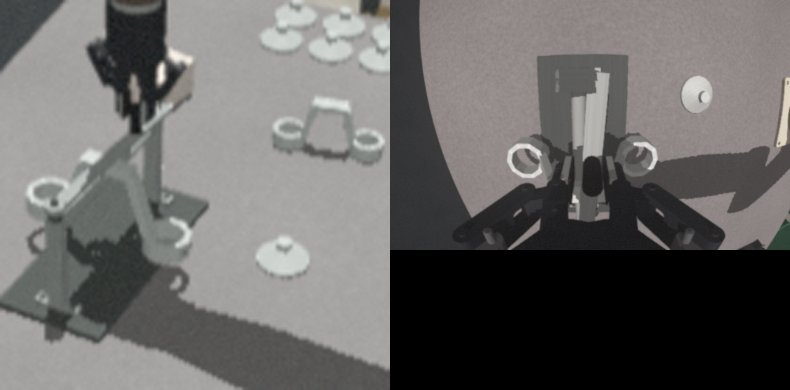

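The arm tip is just entering the catch (wrist view, about (600,85)), and the brace is undisturbed. I'll creep on to the stop.

```bash
python3 -m creep '[[[0,-0.003,0],0,0.28],[[0,-0.003,0],0,0.28],[[0,-0.002,0],0,0.28],[[0,-0.002,0],0,0.28],[[0,0,0],0,0.28],[[0,0,0],0,0.28]]'; python3 -m creep '[[[0,-0.001,0],0,0.28],[[0,-0.001,0],0,0.28],[[0,0,0],0,0.28],[[0,0,0],0,0.28]]'|sed -n 2,4p
```

```text
time_s: 17.9
ee_pos: [605.9, -41.4, 185.3]
ee_rot: [0.0, -0.669, 0.743, 0.0]
wrist_force: [-0.4, 0.8, -0.0]
opening: 24.2
finger_force: 0.0
ee_pos: [607.8, -41.6, 185.3]
ee_rot: [0.0, -0.669, 0.743, -0.0]
wrist_force: [-0.1, 0.5, 0.1]
```

```bash
python3 -m creep '[[[0,-0.001,0],0,0.28],[[0,0,0],0,0.28],[[0,0,0],0,0.28]]'|sed -n 2,4p;  python3 -m creep '[[[0,-0.001,0],0,0.28],[[0,0,0],0,0.28],[[0,0,0],0,0.28]]'|sed -n 2,4p
```

```text
ee_pos: [608.8, -41.7, 185.3]
ee_rot: [0.0, -0.669, 0.743, -0.0]
wrist_force: [-0.0, 0.8, -0.2]
ee_pos: [609.5, -41.8, 185.3]
ee_rot: [-0.0, -0.669, 0.743, 0.0]
wrist_force: [-1.7, -0.7, -0.3]
```

```bash
python3 -m creep '[[[0,-0.001,0],0,0.28],[[0,0,0],0,0.28],[[0,0,0],0,0.28]]'|sed -n 2,4p;  python3 -m creep '[[[0,-0.001,0],0,0.28],[[0,0,0],0,0.28],[[0,0,0],0,0.28]]'|sed -n 2,4p
```

```text
ee_pos: [609.6, -41.8, 185.2]
ee_rot: [-0.001, -0.669, 0.743, 0.001]
wrist_force: [-5.0, 1.0, 2.4]
ee_pos: [609.6, -41.8, 185.1]
ee_rot: [-0.001, -0.669, 0.743, 0.002]
wrist_force: [-7.6, 0.3, 3.8]
```

It hit a firm stop at the position predicted for closed. One more small push in case the catch has a detent, then back off, open and retreat.

```bash
python3 -m creep '[[[0,-0.001,0],0,0.28],[[0,-0.001,0],0,0.28],[[0,0,0],0,0.28],[[0,0,0],0,0.28]]'|sed -n 2,4p;  python3 -m creep '[[[0,0.004,0],0,0.28],[[0,0.003,0],0,0.4],[[0,0.001,0],0,0.5],[[0,0,0],0,0.6],[[0,0,0],0,0.6],[[0,0,0],0,0.6]]'; python3 -m creep '[[[0,0,-0.01],0,0.6],[[0,0,-0.025],0,0.6],[[0,0,-0.03],0,0.6],[[0,0,-0.03],0,0.6],[[0,0,-0.02],0,0.6],[[0,0.03,0],0,0.6],[[0,0.04,0],0,0.6],[[0,0.04,0],0,0.6],[[0,0.03,0],0,0.6],[[0,0,0],0,0.6]]'; python3 -m creep '[[[0.03,0.03,0],0,0.6],[[0.04,0.03,0],0,0.6],[[0.04,0.03,0],0,0.6],[[0.03,0.02,0],0,0.6],[[0,0,0],0,0.6]]'; python3 - <<'E'
from h import *
from cell import get_image
t=get_image("top")["pixels"];s=get_image("side")["pixels"]
a=cv2.resize(t[140:290,205:405],(400,300),interpolation=2);b=cv2.resize(s[130:290,240:400],(390,390),interpolation=2)
c=np.zeros((390,400,3),np.uint8);c[:300]=a
cv2.imwrite("pics/end.png",np.hstack([b,c]))
E
```

```text
ee_pos: [609.6, -41.9, 185.1]
ee_rot: [-0.003, -0.669, 0.743, 0.003]
wrist_force: [-12.4, 1.2, 6.9]
time_s: 20.5
ee_pos: [606.0, -41.5, 185.3]
ee_rot: [0.0, -0.669, 0.743, -0.0]
wrist_force: [0.1, -0.7, 0.1]
opening: 51.0
finger_force: 0.0
time_s: 21.5
ee_pos: [463.2, -26.4, 302.0]
ee_rot: [0.0, -0.669, 0.743, -0.0]
wrist_force: [0.2, -0.3, 0.7]
opening: 51.1
finger_force: 0.0
time_s: 22.0
ee_pos: [340.9, -157.2, 301.5]
ee_rot: [-0.0, -0.667, 0.745, -0.001]
wrist_force: [0.3, 0.9, 0.5]
opening: 51.4
finger_force: 0.0
```

View pics/end.png

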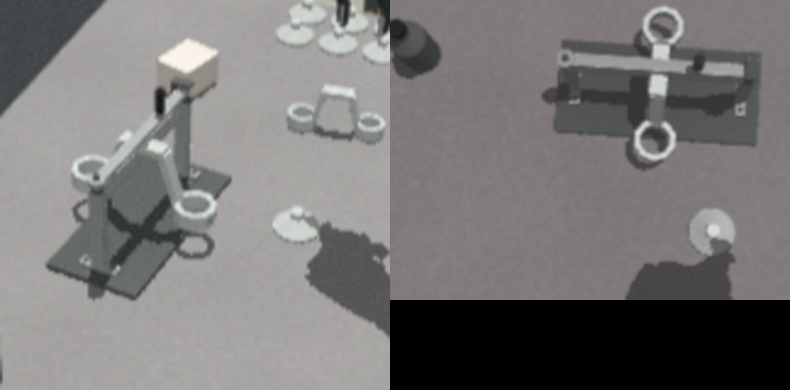

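The brace hangs square at mid-bar, the keeper lies along the bar with its end in the catch, and nothing else has moved. Handing in.

```bash
python3 -c "
from cell import bot
print(bot.close_job())"
```

```text
the job is handed in; nothing more can be done
None
```

The wide brace hangs squarely by its bridge near the middle of the bar, the keeper arm is closed against its stop in the catch, and I handed the job in at about 22 s; the hand-in returned no verdict.

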